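Load a plant stake into the sawing guide

ROBOT

A 6-joint arm with a two-finger parallel gripper is mounted at the origin on the work surface. World frame = base frame: x ahead of the robot, y to its left, z up, the work surface at z = 0. Lengths are in m, angles in degrees, forces in N, time in s.
With the tool pointing down it reaches from about 0.35 to 0.875 m from the base axis. Payload 4.2 kg.
Tool frame: the origin (TCP) lies between the finger pads; the fingertips stand 8 mm ahead of it and the grasp point (between the pads) lies 11 mm behind it; x points along the fingers, y is the direction in which the jaws open and shut, and the axes are right-handed (so a half turn about x gives the same grasp; the last joint's range is limited). The gripper opens to 87 mm and grips with 3 to 60 N. Pads are 19 mm wide; open, the fingers measure 117 mm over their backs; the gripper's body (75 mm by 190 mm) begins 51 mm behind the grasp point.
Start: joints at [90.504, 22.042, 0.453, 0, -68.411, -14.817], TCP at [0.154, 0.606, 0.231] pointing down, gripper open.
Joint ranges: [-179.83, 179.83], [-69.29, 118.12], [-61.27, 80.66], [-181.25, 117.63], [-171.15, -9.14], [-177.46, 177.46]. Speed limits (degrees/s): [159.86, 159.86, 180, 180, 180, 180].

INTERFACE

Orientations are given as a 3x3 rotation matrix whose columns are the frame's x, y, z axes.
In Python, from station import r gives the robot as it stands. The module is installed in compiled form; this text tells all that it offers.
- The arm moves only by the tool move_arm, never from a script. Its argument "increments" is one flat list of numbers, 7 for each row, row after row: the turn, a rotation vector about the tool's x, y, z in degrees, then the shift along the tool's x, y, z in m, then the finger opening in m, from 0 to 0.087. A call has 1 to 12 rows; each row is the pose to reach, as a shift and turn from the pose commanded when the call began, along the tool's axes at that moment; what a row does not reach only later rows make up. A row lasts 1/12 s, in which the tool goes at most 41.7 mm and 7.16 degrees, less where a joint would pass 70% of its speed; a pose out of reach is approached as far as the arm can. A call with a gripper value outside its range is refused whole. The fingers move at their own pace and stop on an object; the grip force is fixed at half the most. Time passes only in rows, so rows that repeat a pose let the fingers close. It gives the time, the measured TCP pose, the force and the opening at its end, in the units of the state.
- r.sense(): the state, without advancing time (a new reading comes with each control period).
- r.capture(name): name is "scene" or "top" or "wrist"; returns the picture (384x512x3 uint8, red, green, blue); there is no depth.
- r.calibration(name): a dict with "fx", "fy", "cx", "cy" (pixels), "rvec" (rotation vector, rad) and "tvec" (3), from world to camera coordinates, as OpenCV has them; the wrist camera has in their place "tool_from_camera" (4x4, takes a point from camera to tool coordinates, whose origin is the TCP and whose axes are the tool frame's). Camera axes: x right, y down, z forward; pixel columns grow to the right and rows downward; lengths in m; the calibration is good to about 2 mm. A picture is of the moment at which its call begins: read the wrist's pose just before it. calibration takes no time and is no camera call.
- r.finish_job(): hands the job in, once; it reports no verdict.
The state is a dict: "time_s": time; "joints": joint angles; "joint_velocities": joint speeds; "effort": joint torques, N m; "tcp_pos": TCP position; "ee_rot": TCP orientation; "wrist_force": force on the tool from outside, world axes, zero at the start; "moment": the same for the moment, N m; "gripper_width": opening from 0.0 (shut) to 1.0 (fully open).
Only numpy, scipy, OpenCV 4.12 (cv2) and the standard library are available. Lean on these libraries where they do the work, as an engineer would, in place of code of your own. Each camera call takes 0.05 s, during which the arm holds its last target.

TASK

Take the thick round plant stake from its wooden rest, lay it in the open part of the V-groove of the sawing guide and slide it along the groove, under the spring clip and into the hood, until it rests against the rubber-tipped stop pin inside. Push it home gently: firmly enough to feel the stop behind the drag of the clip, but without ramming the pin. Leave it there against the pin, and leave the thin stake, the cup, the bottle and the flowerpot where they are.

Things in the scene. Friction and masses are not known exactly. Their poses are not given: they have to be found in the camera images.
- stake_center (a point): Centre of the thick stake: loose round stick of bare wood, 22 mm diameter, 150 mm long over its half-ball ends, about 50 g; x runs along the stick. It starts with its axis 28 mm above the table on two notched wooden blocks (18 mm high, 50 mm wide at the foot, 25 mm above 8 mm height), 45 mm either side of its middle, joined by a bar 5 mm high.
- thin_center (a point): Centre of the thin stake, a bystander: loose round wooden stick, 12 mm diameter, 130 mm long, x along the stick, on a similar rest. Not to be moved.
- guide: Sawing guide, a wooden block fixed to the table: 300 mm long (x), 64 mm wide (y), 30 mm high; origin under its middle, z up. A 90-degree V-groove, 20 mm wide, 10 mm deep, runs along its whole top on y = 0; the stake's axis lies in it 36 mm above the table. It is open above from x = -150 to 20 mm. Lay the stake with its middle at x = -90 to -55 mm; it slides towards +x.
- clip_mark (a point): Spring clip over the groove at guide x = 30 mm, this point on the groove line 60 mm above the table: a crosswise steel bar of 16 mm diameter between two posts as high as this point. The stake's leading end must lift it 1.5 mm, a brief push of 2 to 6 N; from then on the stake drags with 2 to 5 N, also while it is pushed against the pin.
- hood_top (a point): Middle of the top of the plywood hood, 69 mm above the table, 60 mm wide; it covers the groove from guide x = 45 to 115 mm and hides the pin's tip. Apart from it and the clip, two pairs of thin saw-slot uprights stand beside the groove at guide x = -12 and -2 mm, 20 mm off the groove line, 56 mm high.
- stop: Stop block on the guide's +x end; origin under its middle, on the guide's top at guide x = 132 mm. A steel pin with a flat rubber tip (14 mm wide) points from it back along the laid stake's axis. How far it sticks out differs each time and is not measured: the tip face is at guide x = 58 to 98 mm. The rubber yields 1 mm per 5 N; more than 12 N damages it.
- cup: Small white cup, 52 mm wide, 60 mm high, standing between the two rests; origin under its middle. Bystander.
- bottle: Green glass bottle, 68 mm wide, 220 mm tall, standing on the left part of the table; origin under its middle. Bystander.
- flowerpot: Terracotta flowerpot, 180 mm wide, 150 mm high, on the right part of the table; origin under its middle. Bystander.
Things that resemble listed ones, but are neither listed nor needed, are in the scene too. What is shaped like the part that bears stake_center but green or yellow is not meant.

How it is judged:
By the outcome, as a careful person would: the job done as asked, in the order asked, and still so for the second after the job is handed in, with the robot touching nothing.
It also fails if it takes over 58 s, if anything falls off the work surface, if the arm or the gripper's body presses on something with over 40 N, if the wrist force passes 120 N, or if a joint passes its speed limit or range.

## Working session

There is one attempt and no reset: what is moved stays moved. The work goes in short steps, Python scripts to look and compute and a tool call to move; the robot and the scene stay as the last step left them, time stands still between calls to the robot, and variables do not carry over. Pictures are saved under pics/ and viewed, and the job is handed in when it is done.

Besides the shell and the picture viewer there is one more tool, called after "Emit:" as name(argument=value, ...) on one line, values as JSON. move_arm: Moves the arm, as the interface text tells. Its arguments: {"type":"object","properties":{"increments":{"type":"array","items":{"type":"number"}}},"required":["increments"]}

```bash
mkdir -p pics
python3 - <<'E'
from station import r
import cv2,numpy as np
s=r.sense();print(s)
for n in("scene","top","wrist"):
    im=r.capture(n);cv2.imwrite(f"pics/{n}0.png",im[:,:,::-1]);print(n,r.calibration(n))
E
```

```text
{'time_s': 0.0, 'joints': array([ 9.05037996e+01,  2.20902803e+01,  3.82044189e-01, -2.87923960e-02,
       -6.84118296e+01, -1.48174141e+01]), 'joint_velocities': array([-0.01770405,  0.02654745,  0.01981088, -0.06902836,  0.11521917,
        0.01031475]), 'effort': array([-1.19795590e-03, -3.90671897e+01,  1.87406391e+01,  4.21981663e+00,
        1.09683097e-02, -1.95980929e-04]), 'tcp_pos': array([0.15434636, 0.6050514 , 0.22948063]), 'ee_rot': array([[-4.48827957e-04, -2.47408405e-01, -9.68911183e-01],
       [-2.09952424e-03, -9.68908912e-01,  2.47408797e-01],
       [-9.99997695e-01,  2.14529650e-03, -8.45665341e-05]]), 'wrist_force': array([-0.15991781, -0.08239407,  0.81511412]), 'moment': array([-0.02810731, -0.03340201, -0.04855611]), 'gripper_width': 0.9963911078880635}
scene {'fx': 358.0062843377285, 'fy': 358.0062843377285, 'cx': 257.3650040956773, 'cy': 191.27867816861635, 'rvec': array([ 2.33804753,  0.951526  , -0.30433208]), 'tvec': array([-0.29721075, -0.26453239,  1.38598708])}
top {'fx': 469.21013608589624, 'fy': 469.21013608589624, 'cx': 256.9620013434952, 'cy': 194.23882570239525, 'rvec': array([ 2.099203  , -2.13502039,  0.19147687]), 'tvec': array([-0.06169964,  0.50648627,  1.39536311])}
wrist {'fx': 332.73031602292724, 'fy': 332.73031602292724, 'cx': 255.65956805409994, 'cy': 191.64713025205666, 'tool_from_camera': array([[ 4.78898606e-04, -2.72172066e-01,  9.62248480e-01,
        -1.55180595e-01],
       [ 9.99999720e-01,  6.83661438e-04, -3.04313213e-04,
        -8.80052662e-04],
       [-5.75026624e-04,  9.62248356e-01,  2.72172317e-01,
        -7.49628826e-02],
       [ 0.00000000e+00,  0.00000000e+00,  0.00000000e+00,
         1.00000000e+00]])}
```

View pics/scene0.png

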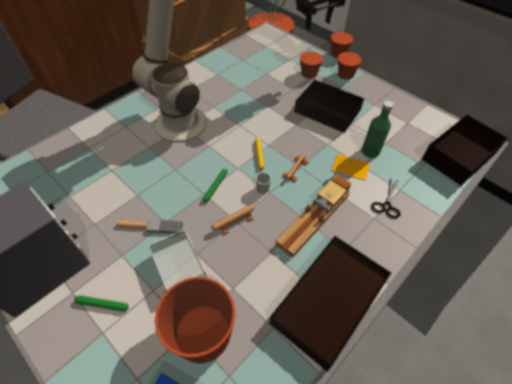

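View pics/top0.png

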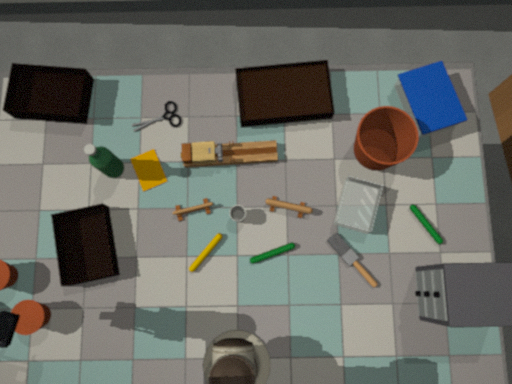

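View pics/wrist0.png

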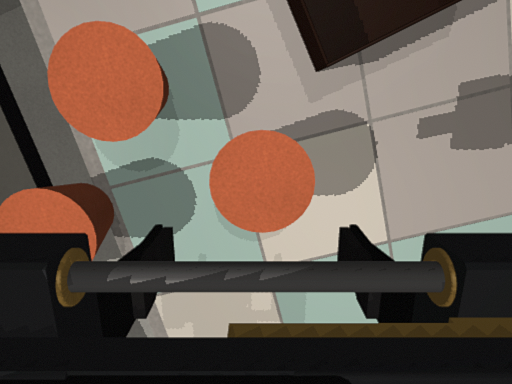

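```bash
cat > h.py <<'E'
import cv2,numpy as np
from station import r
def ray(n,uv,tcp=None,R=None):
    c=r.calibration(n);d=np.array([(uv[0]-c['cx'])/c['fx'],(uv[1]-c['cy'])/c['fy'],1.])
    if n=='wrist':
        T=c['tool_from_camera'];return tcp+R@T[:3,3],R@T[:3,:3]@d
    M=cv2.Rodrigues(c['rvec'])[0];return -M.T@c['tvec'],M.T@d
def plane(n,uv,z,tcp=None,R=None):
    o,d=ray(n,uv,tcp,R);return o+d*(z-o[2])/d[2]
def proj(n,p,tcp=None,R=None):
    c=r.calibration(n);p=np.asarray(p,float)
    if n=='wrist':
        T=c['tool_from_camera'];q=T[:3,:3].T@(R.T@(p-tcp)-T[:3,3])
    else: q=cv2.Rodrigues(c['rvec'])[0]@p+c['tvec']
    return np.array([c['fx']*q[0]/q[2]+c['cx'],c['fy']*q[1]/q[2]+c['cy']])
E
python3 - <<'E'
from h import *
t=cv2.imread('pics/top0.png');
a=cv2.resize(t[125:225,165:325],None,fx=5,fy=5,interpolation=cv2.INTER_CUBIC);cv2.imwrite('pics/topz.png',a)
s=cv2.imread('pics/scene0.png')
a=cv2.resize(s[140:260,200:360],None,fx=5,fy=5,interpolation=cv2.INTER_CUBIC);cv2.imwrite('pics/scz.png',a)
for n in [(270,205),(309,210)]:print(plane('top',n,.035))
for n in [(184,152),(276,152)]:print(plane('top',n,.03))
E
```

```text
[ 0.47328202 -0.10989146  0.035     ]
[ 0.45553903 -0.22964039  0.035     ]
[0.64957579 0.15940572 0.03      ]
[ 0.64399773 -0.13257973  0.03      ]
```

View pics/topz.png

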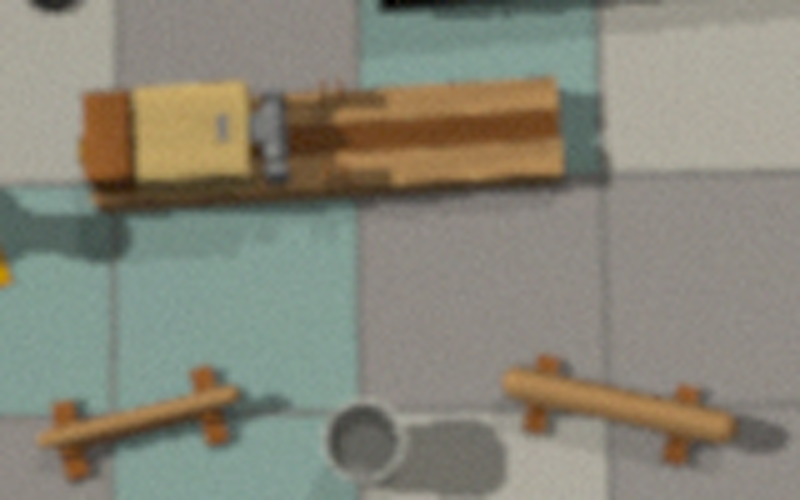

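View pics/scz.png

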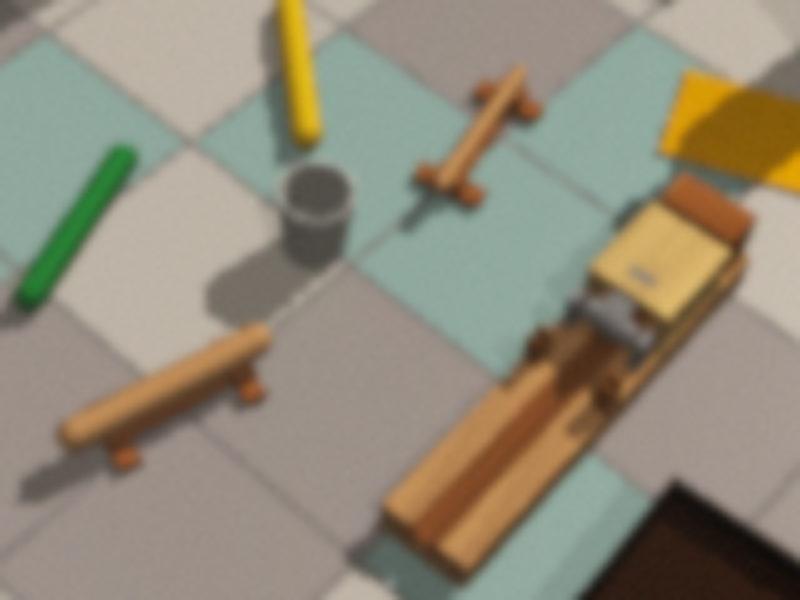

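Emit:
move_arm(increments=[76,0,0,-0.07,0.537,-0.546,0.087,76,0,0,-0.07,0.537,-0.546,0.087,76,0,0,-0.07,0.537,-0.546,0.087,76,0,0,-0.07,0.537,-0.546,0.087,76,0,0,-0.07,0.537,-0.546,0.087,76,0,0,-0.07,0.537,-0.546,0.087,76,0,0,-0.07,0.537,-0.546,0.087,76,0,0,-0.07,0.537,-0.546,0.087,76,0,0,-0.07,0.537,-0.546,0.087,76,0,0,-0.07,0.537,-0.546,0.087,76,0,0,-0.07,0.537,-0.546,0.087,76,0,0,-0.07,0.537,-0.546,0.087])

```text
time_s: 1.15
tcp_pos: [0.4125, 0.1775, 0.2764]
ee_rot: [[0.0, -1.0, 0.008], [0.0, 0.008, 1.0], [-1.0, -0.0, 0.0]]
wrist_force: [1.1, -0.0, -0.1]
gripper_width: 0.999
```

```bash
cat > snap.py <<'E'
import sys,json
from h import *
k=sys.argv[1]
r.capture('top')
s=r.sense();im=r.capture('wrist');cv2.imwrite(f"pics/w{k}.png",im[:,:,::-1])
np.savez(f'w{k}.npz',p=s['tcp_pos'],R=s['ee_rot']);print(s['tcp_pos'],s['joint_velocities'].round(2),s['joints'].round(1),s['wrist_force'])
E
python3 snap.py 1
```

```text
[0.41509022 0.172719   0.27710153] [  6.46   0.05  -0.6   -1.4    1.76 -10.52] [ 43.5   2.6 -18.2   0.1 -69.2 -44.2] [ 2.7970047  -1.81371661  2.25637299]
```

View pics/w1.png

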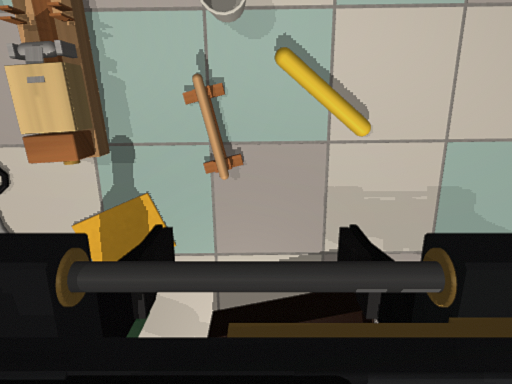

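Emit:
move_arm(increments=[0,0,0,-0.024,-0.137,-0.228,0.087,0,0,0,-0.024,-0.137,-0.228,0.087,0,0,0,-0.024,-0.137,-0.228,0.087,0,0,0,-0.024,-0.137,-0.228,0.087,0,0,0,-0.024,-0.137,-0.228,0.087,0,0,0,-0.024,-0.137,-0.228,0.087,0,0,0,-0.024,-0.137,-0.228,0.087,0,0,0,-0.024,-0.137,-0.228,0.087,0,0,0,-0.024,-0.137,-0.228,0.087])

```text
time_s: 2.0
tcp_pos: [0.5479, -0.0495, 0.2991]
ee_rot: [[-0.002, -1.0, 0.007], [0.0, 0.007, 1.0], [-1.0, 0.002, 0.0]]
wrist_force: [-0.2, 1.4, 0.8]
gripper_width: 0.998
```

```bash
python3 snap.py 2
```

```text
[ 0.54750776 -0.04872663  0.29937419] [ 1.25 -1.05 -0.48  0.15 -0.05  0.13] [ 11.8  12.3  -3.4  -0.  -74.3 -12.1] [0.38873192 1.12381278 0.210371  ]
```

View pics/w2.png

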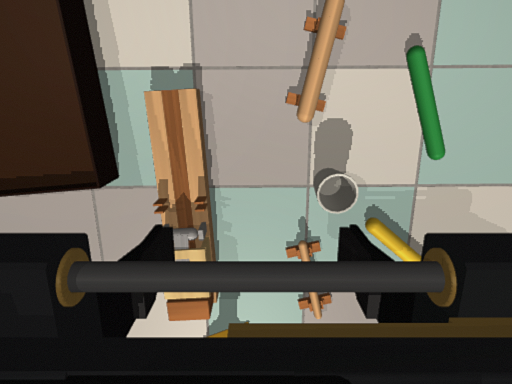

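Run:
```python
import cv2
t=cv2.imread('pics/w2.png')
cv2.imwrite('pics/w2z.png',cv2.resize(t[80:240,130:230],None,fx=3.7,fy=3.7,interpolation=cv2.INTER_CUBIC))
```

```text
(no output)
```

View pics/w2z.png

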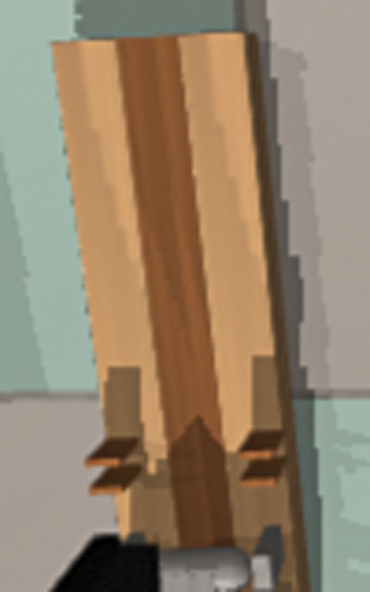

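Emit:
move_arm(increments=[0,0,0,0.05,0,-0.12,0.087,0,0,0,0.05,0,-0.12,0.087,0,0,0,0.05,0,-0.12,0.087,0,0,0,0.05,0,-0.12,0.087,0,0,0,0.05,0,-0.12,0.087])

```text
time_s: 2.52
tcp_pos: [0.5461, -0.1696, 0.2486]
ee_rot: [[-0.003, -1.0, 0.007], [0.0, 0.007, 1.0], [-1.0, 0.003, 0.0]]
wrist_force: [0.6, -0.8, 0.6]
gripper_width: 1.005
```

```bash
python3 snap.py 3
```

```text
[ 0.5468383  -0.16867192  0.24981425] [ 1.63 -1.02  1.27  0.24 -0.01 -0.13] [ -0.9  16.2  -5.4  -0.  -68.5   0.6] [-0.04945591  0.93272479 -0.57863374]
```

View pics/w3.png

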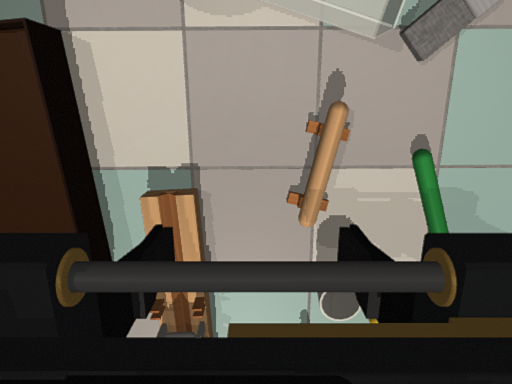

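Run:
```python
from h import *
t=cv2.imread('pics/w3.png');d=np.load('w3.npz');p,R=d['p'],d['R']
sub=np.zeros_like(t);sub[85:232,295:360]=t[85:232,295:360]
hsv=cv2.cvtColor(sub,cv2.COLOR_BGR2HSV)
print(hsv[160,325],hsv[195,294],hsv[202,300],hsv[140,326])
m=cv2.inRange(hsv,(8,90,110),(22,255,255))
m=cv2.morphologyEx(m,cv2.MORPH_OPEN,np.ones((9,9)))
c=max(cv2.findContours(m,0,1)[0],key=cv2.contourArea)
rc=cv2.minAreaRect(c);print(rc)
b=cv2.boxPoints(rc);e=[(b[i]+b[(i+1)%4])/2 for i in range(4)]
L=[np.linalg.norm(b[i]-b[(i+1)%4]) for i in range(4)]
i=int(np.argmin(L[:2]));A,B=e[i],e[i+2]
PA,PB=plane('wrist',A,.028,p,R),plane('wrist',B,.028,p,R)
print(A,B,PA,PB,np.linalg.norm(PA-PB),'mid',(PA+PB)/2,'ang from y',np.degrees(np.arctan2(abs(PA-PB)[0],abs(PA-PB)[1])))
# top check
for uv in[(266.3,201.1),(311.9,210.3)]:print('top',plane('top',uv,.028))
cv2.imwrite('pics/m3.png',m)
# guide
d=np.load('w2.npz');p,R=d['p'],d['R']
f=lambda u,v:((u+.5)/3.7-.5+130,(v+.5)/3.7-.5+80)
for nm,a,b in(('gl',(118,40),(178,530)),('gr',(180,37),(233,540)),('bl',(53,42),(122,530)),('br',(247,35),(302,560))):
    P,Q=plane('wrist',f(*a),.03,p,R),plane('wrist',f(*b),.03,p,R);print(nm,P,Q,'x@-.13',np.interp(-.13,[P[1],Q[1]],[P[0],Q[0]]),'slope',(Q-P)[0]/(Q-P)[1])
for uv in((97,452),(260,440),(110,481),(265,470)):print('upright',plane('wrist',f(*uv),.056,p,R))
# top view
g=lambda u,v:((u+.5)/5-.5+165,(v+.5)/5-.5+125)
for nm,uv,z in(('end far',(555,80),.03),('end near',(563,176),.03),('hoodTL',(133,86),.069),('hoodTR',(247,83),.069),('hoodBR',(250,178),.069),('hoodBL',(136,184),.069)):print(nm,plane('top',g(*uv),z))
```

```text
[ 15 122 200] [0 0 0] [ 12 168 106] [ 15 123 174]
((326.7015686035156, 166.05105590820312), (24.274917602539062, 126.90888214111328), 15.851927757263184)
[344.0343   105.009735] [309.36884 227.09238] [ 0.44997583 -0.23393876  0.028     ] [ 0.48238495 -0.09058994  0.028     ] 0.14696678011326614 mid [ 0.46618039 -0.16226435  0.028     ] ang from y 12.73957834422655
top [ 0.48695864 -0.09878546  0.028     ]
top [ 0.45553405 -0.23929055  0.028     ]
gl [ 0.66215076 -0.13118135  0.03      ] [0.65423208 0.04141277 0.03      ] x@-.13 0.6620965604717055 slope -0.04588037997842664
gr [ 0.64164698 -0.13202661  0.03      ] [0.63422252 0.0454658  0.03      ] x@-.13 0.6415622047253023 slope -0.041829710096166164
bl [ 0.68363573 -0.13065579  0.03      ] [0.67482856 0.04129534 0.03      ] x@-.13 0.683602143931585 slope -0.051219057257748585
br [ 0.61953559 -0.13254802  0.03      ] [0.60910259 0.05354452 0.03      ] x@-.13 0.6193927437628562 slope -0.056063531919030234
upright [0.67325238 0.00298619 0.056     ]
upright [ 0.61777047 -0.00096136  0.056     ]
upright [0.66971538 0.01338803 0.056     ]
upright [0.61660832 0.00973069 0.056     ]
end far [ 0.68162036 -0.13219069  0.03      ]
end near [ 0.61840659 -0.13576729  0.03      ]
hoodTL [0.67061598 0.13091696 0.069     ]
hoodTR [0.67118142 0.06012586 0.069     ]
hoodBR [0.61028543 0.05818796 0.069     ]
hoodBL [0.6077982  0.12839734 0.069     ]
```

Emit:
move_arm(increments=[12.3,0,0,0.12,0.079,0.004,0.087,12.3,0,0,0.12,0.079,0.004,0.087,12.3,0,0,0.12,0.079,0.004,0.087,12.3,0,0,0.12,0.079,0.004,0.087,12.3,0,0,0.12,0.079,0.004,0.087,12.3,0,0,0.12,0.079,0.004,0.087])

```text
time_s: 3.12
tcp_pos: [0.4695, -0.1637, 0.1313]
ee_rot: [[0.002, -0.977, 0.215], [-0.001, 0.215, 0.977], [-1.0, -0.002, -0.0]]
wrist_force: [1.0, -0.1, 0.3]
gripper_width: 1.004
```

```bash
python3 snap.py 4
python3 - <<'E'
from h import *
t=cv2.imread('pics/top0.png')
sub=np.zeros_like(t);sub[192:220,260:320]=t[192:220,260:320]
hsv=cv2.cvtColor(sub,cv2.COLOR_BGR2HSV)
m=cv2.inRange(hsv,(8,60,90),(22,160,255))
m=cv2.morphologyEx(m,cv2.MORPH_OPEN,np.ones((3,3)))
c=max(cv2.findContours(m,0,1)[0],key=cv2.contourArea)
rc=cv2.minAreaRect(c);print(rc,plane('top',rc[0],.028))
o,d=ray('top',rc[0]);print(o,d)
E
```

```text
[ 0.47098269 -0.16398252  0.13227175] [-0.55 -0.06  1.86  0.03  0.04  0.09] [ -0.5  15.4 -25.2   0.1 -49.1 -12. ] [ 0.39714928 -0.25295343  0.55588541]
((288.53656005859375, 205.3292694091797), (48.26153564453125, 7.822420120239258), 12.094757080078125) [ 0.47240453 -0.16749599  0.028     ]
[ 0.23245593 -0.0820546   1.46512958] [ 0.16481933 -0.05868921 -0.98715611]
```

View pics/w4.png

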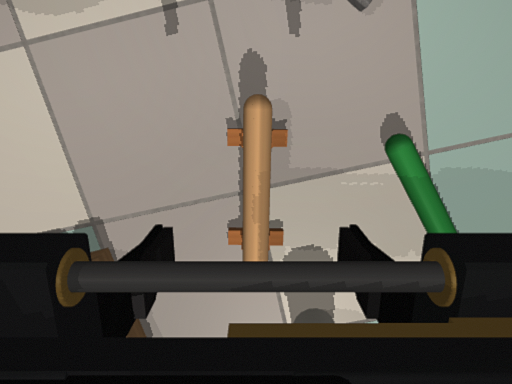

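Run:
```python
from h import *
d=np.load('w4.npz');p,R=d['p'],d['R']
for nm,uv,z in(('end',(258,94.5),.028),('a',(257.5,130),.028),('b',(256.5,200),.028),('c',(255.5,250),.028),('blk1l',(228,137),.016),('blk1r',(286,137),.016),('blk2l',(228,237),.016),('blk2r',(282,237),.016)):
    P=plane('wrist',uv,z,p,R);print(nm,P,'tool',(R.T@(P-p)).round(4))
```

```text
end [ 0.45397689 -0.23775213  0.028     ] tool [ 0.1043  0.0013 -0.0757]
a [ 0.45993776 -0.21219632  0.028     ] tool [ 0.1043  0.0009 -0.0495]
b [ 0.4727643  -0.15725624  0.028     ] tool [0.1043 0.0002 0.007 ]
c [ 0.48314734 -0.1138538   0.028     ] tool [ 0.1043 -0.0006  0.0516]
blk1l [ 0.48471317 -0.21075877  0.016     ] tool [ 0.1164 -0.0229 -0.0427]
blk1r [ 0.43881415 -0.20069289  0.016     ] tool [ 0.1162  0.0241 -0.0428]
blk2l [ 0.50545896 -0.12562141  0.016     ] tool [ 0.1164 -0.0248  0.0449]
blk2r [ 0.45893124 -0.11548817  0.016     ] tool [0.1162 0.0228 0.0448]
```

Emit:
move_arm(increments=[0.5,0,0,0.035,0,0,0.087,0.5,0,0,0.07,0,0,0.087,0.5,0,0,0.09,0,0,0.087,0.5,0,0,0.096,0,0,0.087,0.5,0,0,0.096,0,0,0.087,0.5,0,0,0.096,0,0,0.087,0.5,0,0,0.096,0,0,0.087])

```text
time_s: 3.8
tcp_pos: [0.4705, -0.1648, 0.036]
ee_rot: [[0.005, -0.974, 0.226], [-0.0, 0.226, 0.974], [-1.0, -0.005, 0.001]]
wrist_force: [0.5, 0.3, -0.0]
gripper_width: 0.998
```

Run:
```python
from h import *
for i in range(4):
    s=r.sense();print(s['tcp_pos'],s['wrist_force'].round(2),s['time_s']);r.capture('top')
```

```text
[ 0.47048266 -0.16483918  0.03599389] [ 0.5   0.35 -0.02] 3.8
[ 0.47016638 -0.16485464  0.03595743] [0.06 0.42 0.53] 3.85
[ 0.46980784 -0.16483972  0.03576097] [-0.81 -0.33 -0.05] 3.9
[ 0.46944863 -0.16483577  0.03555338] [-0.77 -0.68  0.32] 3.95
```

Emit:
move_arm(increments=[0,0,0,0.0045,0,0,0.087,0,0,0,0.0045,0,0,0.087,0,0,0,0.0045,0,0,0.01,0,0,0,0.0045,0,0,0.01,0,0,0,0.0045,0,0,0.01,0,0,0,0.0045,0,0,0.01,0,0,0,0.0045,0,0,0.01,0,0,0,0.0045,0,0,0.01,0,0,0,0.0045,0,0,0.01,0,0,0,0.0045,0,0,0.01,0,0,0,0.0045,0,0,0.01])

```text
time_s: 4.92
tcp_pos: [0.4683, -0.1648, 0.0296]
ee_rot: [[-0.0, -0.974, 0.227], [-0.0, 0.227, 0.974], [-1.0, 0.0, -0.0]]
wrist_force: [0.0, -0.1, -0.2]
gripper_width: 0.404
```

Emit:
move_arm(increments=[0,0,0,-0.002,0,0,0.03,0,0,0,-0.002,0,0,0.03,0,0,0,-0.002,0,0,0.03])

```text
time_s: 5.17
tcp_pos: [0.4684, -0.1648, 0.0317]
ee_rot: [[0.0, -0.974, 0.227], [-0.0, 0.227, 0.974], [-1.0, -0.0, 0.0]]
wrist_force: [0.6, -0.9, 0.1]
gripper_width: 0.351
```

Run:
```python
from h import *
for i in range(4):
    s=r.sense();print(s['tcp_pos'],s['wrist_force'].round(2),s['gripper_width'],s['time_s']);r.capture('top')
```

```text
[ 0.46839036 -0.16481536  0.03174017] [ 0.58 -0.9   0.08] 0.35085317723242726 5.1667
[ 0.46835275 -0.16477319  0.03168215] [-0.32  0.31 -0.13] 0.3455532268991112 5.2167
[ 0.46827895 -0.16477384  0.03161861] [-1.09 -0.59 -0.86] 0.3444998204581807 5.2667
[ 0.46825915 -0.16479442  0.03157775] [ 0.1 -0.2  0.2] 0.35030542390320674 5.3167
```

Emit:
move_arm(increments=[0,0,0,0,-0.0026,0,0.03,0,0,0,0,-0.0026,0,0.03,0,0,0,0,-0.0026,0,0.01,0,0,0,0,-0.0026,0,0.01,0,0,0,0,-0.0026,0,0.01,0,0,0,0,-0.0026,0,0.01,0,0,0,0,-0.0026,0,0.01])

```text
time_s: 5.95
tcp_pos: [0.4708, -0.1654, 0.0316]
ee_rot: [[0.0, -0.974, 0.227], [-0.0, 0.227, 0.974], [-1.0, -0.0, 0.0]]
wrist_force: [0.5, -0.3, -0.0]
gripper_width: 0.245
```

```bash
python3 snap.py 5;python3 -c "
from h import *
print(r.sense())"
```

```text
[ 0.47085969 -0.16539024  0.03159079] [-0.05  0.04 -0.01 -0.05  0.09 -0.  ] [ -0.7  24.2 -30.9   0.  -34.9 -12.4] [ 0.29423478 -0.12585381 -0.39981498]
{'time_s': 6.05, 'joints': array([-6.76110657e-01,  2.41758347e+01, -3.09181563e+01, -2.03872257e-04,
       -3.49004223e+01, -1.24340688e+01]), 'joint_velocities': array([ 0.12076608, -0.07109626,  0.06086749, -0.02534765, -0.06272828,
        0.06656752]), 'effort': array([ 1.04911986e-02, -3.37173414e+01,  1.14762872e+01,  2.57637374e+00,
       -3.00454348e-02,  9.05203306e-04]), 'tcp_pos': array([ 0.47082567, -0.16536669,  0.0315772 ]), 'ee_rot': array([[ 9.75240268e-05, -9.73935017e-01,  2.26827186e-01],
       [ 8.85125061e-07,  2.26827187e-01,  9.73935022e-01],
       [-9.99999995e-01, -9.47812948e-05,  2.29831549e-05]]), 'wrist_force': array([ 0.80546528, -0.88941349, -0.31553261]), 'moment': array([ 0.06504995, -0.15850308,  0.00158244]), 'gripper_width': 0.2471115895993986}
```

View pics/w5.png

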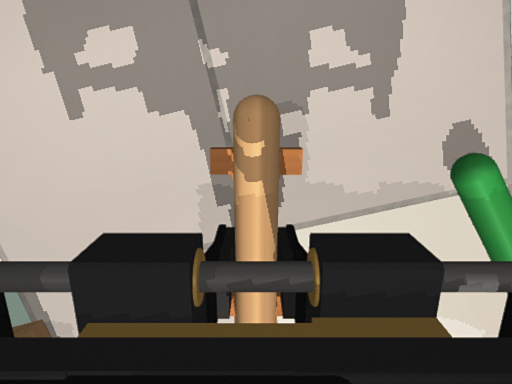

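Emit:
move_arm(increments=[0,0,0,-0.02,0,0,0.01,0,0,0,-0.05,0,0,0.01,0,0,0,-0.08,0,0,0.01,-4,0,0,-0.08,-0.025,0.025,0.01,-8,0,0,-0.08,-0.05,0.05,0.01,-12,0,0,-0.08,-0.075,0.075,0.01,-15.75,0,0,-0.08,-0.1,0.1,0.01,-15.75,0,0,-0.08,-0.125,0.125,0.01,-15.75,0,0,-0.08,-0.1474,0.1462,0.01,-15.75,0,0,-0.08,-0.1474,0.1462,0.01,-15.75,0,0,-0.08,-0.1474,0.1462,0.01,-15.75,0,0,-0.08,-0.1474,0.1462,0.01])

```text
time_s: 7.05
tcp_pos: [0.6465, -0.0565, 0.1108]
ee_rot: [[-0.002, -0.999, -0.046], [0.0, -0.046, 0.999], [-1.0, 0.002, 0.0]]
wrist_force: [-0.1, -0.8, -0.8]
gripper_width: 0.242
```

```bash
python3 snap.py 6;python3 -c "
from h import *
for n in ('top','scene'):
  s=r.sense();print(s['tcp_pos'],s['wrist_force'],s['gripper_width']);cv2.imwrite('pics/%s6.png'%n,r.capture(n)[:,:,::-1])
t=cv2.imread('pics/top6.png');cv2.imwrite('pics/t6z.png',cv2.resize(t[110:230,165:325],None,fx=5,fy=5))
"
```

```text
[ 0.64627218 -0.05687567  0.11108499] [-0.43 -0.79 -0.15  0.25  0.16  0.04] [  9.2  30.   -4.7  -0.  -55.4  -6.6] [ 0.0862702   0.28941807 -1.09293008]
[ 0.6463357  -0.05708789  0.1114475 ] [-0.27110698 -0.88550938 -0.50321266] 0.2358131383639264
[ 0.64647201 -0.05714817  0.11168339] [-0.45019421 -0.64580133 -0.47672026] 0.24265896670183132
```

View pics/w6.png

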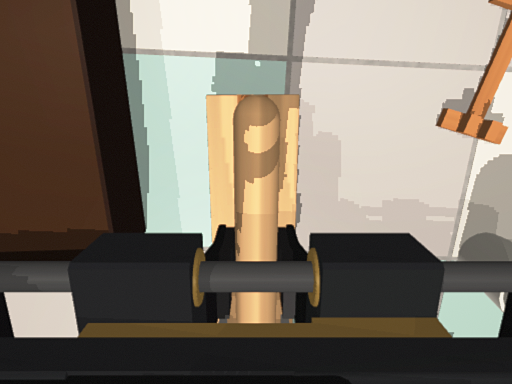

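View pics/t6z.png

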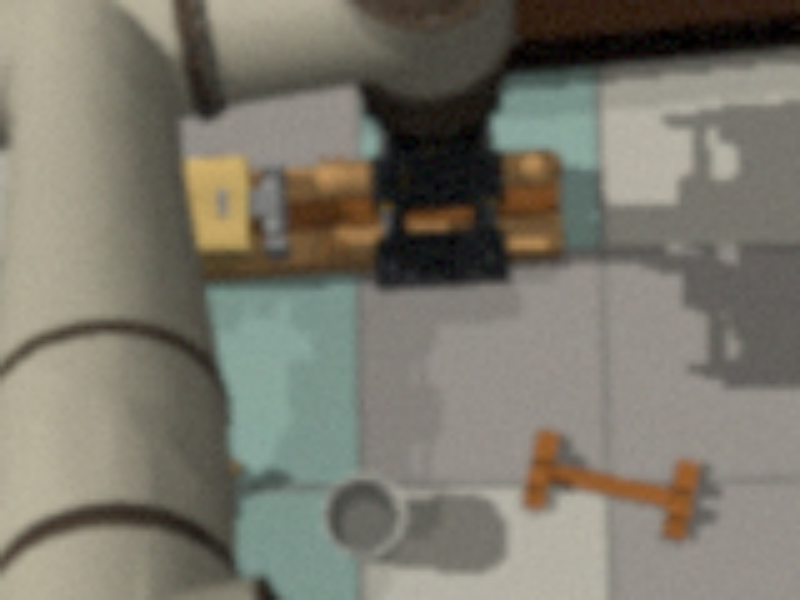

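Run:
```python
from h import *
d=np.load('w6.npz');p,R=d['p'],d['R']
for nm,uv,z in(('L',(207,96.5),.03),('R',(299.5,94.5),.03),('L2',(212.7,220),.03),('R2',(294.5,220),.03),('stake',(256.5,96),p[2]-.0036),('st2',(256,220),p[2]-.0036)):
    P=plane('wrist',uv,z,p,R);print(nm,P.round(4),'tool',(R.T@(P-p)).round(4))
t=cv2.imread('pics/w6.png');cv2.imwrite('pics/w6z.png',cv2.resize(t[85:240,190:320],None,fx=4,fy=3.8,interpolation=cv2.INTER_CUBIC))
```

```text
L [ 0.6834 -0.1296  0.03  ] tool [ 0.081  -0.0339 -0.0743]
R [ 0.6204 -0.1338  0.03  ] tool [ 0.0811  0.0292 -0.0757]
L2 [ 0.6785 -0.04    0.03  ] tool [ 0.081  -0.0332  0.0154]
R2 [ 0.6168 -0.0428  0.03  ] tool [0.0811 0.0287 0.0154]
stake [ 0.65   -0.1311  0.1075] tool [ 0.0036 -0.0004 -0.0744]
st2 [ 0.6475 -0.0706  0.1075] tool [ 0.0036 -0.0006 -0.0138]
```

View pics/w6z.png

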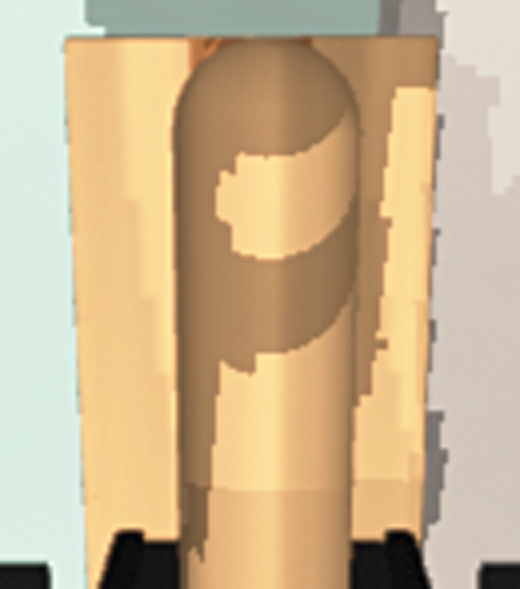

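Emit:
move_arm(increments=[0,0,0,0,-0.0019,0,0.01,0,0,0,0.02,-0.0019,0,0.01,0,0,0,0.045,-0.0019,0,0.01,0,0,0,0.06,-0.0019,0,0.01,0,0,0,0.067,-0.0019,0,0.01,0,0,0,0.067,-0.0019,0,0.01,0,0,0,0.067,-0.0019,0,0.01,0,0,0,0.067,-0.0019,0,0.01,0,0,0,0.067,-0.0019,0,0.01])

```text
time_s: 8.0
tcp_pos: [0.6504, -0.0563, 0.0461]
ee_rot: [[0.003, -0.999, -0.046], [0.0, -0.046, 0.999], [-1.0, -0.003, 0.0]]
wrist_force: [0.1, 0.4, -0.8]
gripper_width: 0.244
```

```bash
python3 snap.py 7;python3 -c "
from h import *
s=r.sense();print(s['tcp_pos'],s['wrist_force'],s['gripper_width'])"
```

```text
[ 0.65026464 -0.05627866  0.04598643] [ 0.05  0.09 -0.29 -0.22 -0.    0.01] [  9.2  34.4  -7.7   0.  -47.8  -6.6] [-0.03973152  0.36805285 -0.36559088]
[ 0.65006671 -0.05626738  0.04577342] [1.44346535 0.18264772 0.05705252] 0.24272972160134018
```

View pics/w7.png

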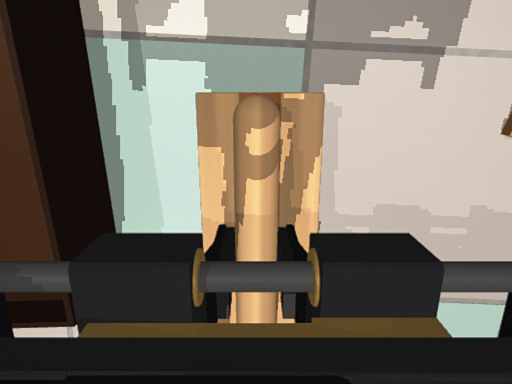

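Emit:
move_arm(increments=[0,0,0,0,0.001,0,0.01,0,0,0,0.003,0.001,0,0.01,0,0,0,0.005,0.001,0,0.01,0,0,0,0.005,0.001,0,0.01,0,0,0,0.005,0.001,0,0.01,0,0,0,0.005,0.001,0,0.01,0,0,0,0.005,0.001,0,0.01])

```text
time_s: 8.68
tcp_pos: [0.6483, -0.0564, 0.0394]
ee_rot: [[-0.0, -0.999, -0.046], [-0.0, -0.046, 0.999], [-1.0, 0.0, -0.0]]
wrist_force: [1.0, -0.1, -0.1]
gripper_width: 0.243
```

```bash
python3 snap.py 8;python3 -c "
from h import *
s=r.sense();print(s['tcp_pos'],s['wrist_force'],s['gripper_width'])"
```

```text
[ 0.64838496 -0.05638048  0.03946169] [-0.02  0.07 -0.03  0.06  0.08 -0.08] [  9.2  34.7  -8.1  -0.  -47.1  -6.6] [-0.15793363 -0.67683281 -0.29029445]
[ 0.64839333 -0.05640329  0.03948324] [ 0.27128701 -0.06306218 -0.34034023] 0.2379469015400968
```

View pics/w8.png

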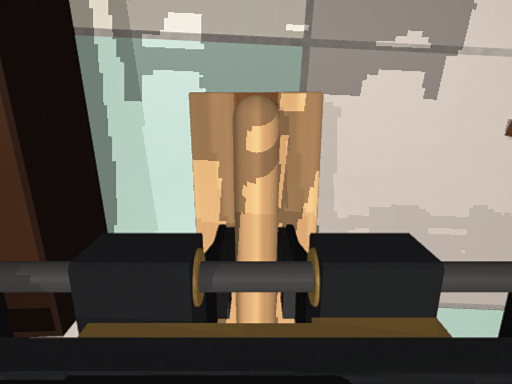

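Emit:
move_arm(increments=[0,0,0,0,0,0,0.045,0,0,0,0,0,0,0.045,0,0,0,0,0,0,0.045,0,0,0,0,0,0,0.045,0,0,0,0,0,0,0.045,0,0,0,-0.02,0,0,0.045,0,0,0,-0.05,0,0,0.045,0,0,0,-0.07,0,-0.02,0.045,0,0,0,-0.07,0,-0.05,0.045,0,0,0,-0.07,0,-0.08,0.01,0,0,0,-0.07,0,-0.11,0,0,0,0,-0.07,0,-0.11,0])

```text
time_s: 9.78
tcp_pos: [0.6532, -0.1708, 0.1097]
ee_rot: [[0.0, -0.999, -0.041], [-0.001, -0.041, 0.999], [-1.0, -0.0, -0.001]]
wrist_force: [1.1, 0.6, 0.5]
gripper_width: 0.37
```

```bash
python3 snap.py 9;python3 -c "
from h import *
s=r.sense();print(s['tcp_pos'],s['wrist_force'],s['gripper_width'])
for n in ('top','scene'):
  cv2.imwrite('pics/%s9.png'%n,r.capture(n)[:,:,::-1])
t=cv2.imread('pics/top9.png');cv2.imwrite('pics/t9z.png',cv2.resize(t[110:230,165:325],None,fx=5,fy=5))"
```

```text
[ 0.65313935 -0.16890572  0.10939416] [ 2.64 -0.34 -0.9  -0.48  0.09 -0.67] [ -0.8  32.3  -0.8   0.  -56.9   3.2] [ 0.16614168  0.20782389 -0.31185125]
[ 0.65314038 -0.1674965   0.10928472] [0.44134478 0.06591137 0.0571064 ] 0.2826454768747273
```

View pics/w9.png

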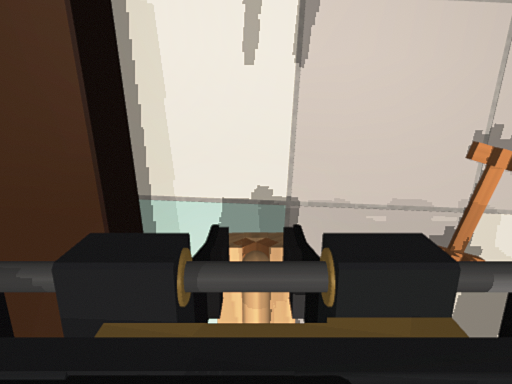

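View pics/t9z.png

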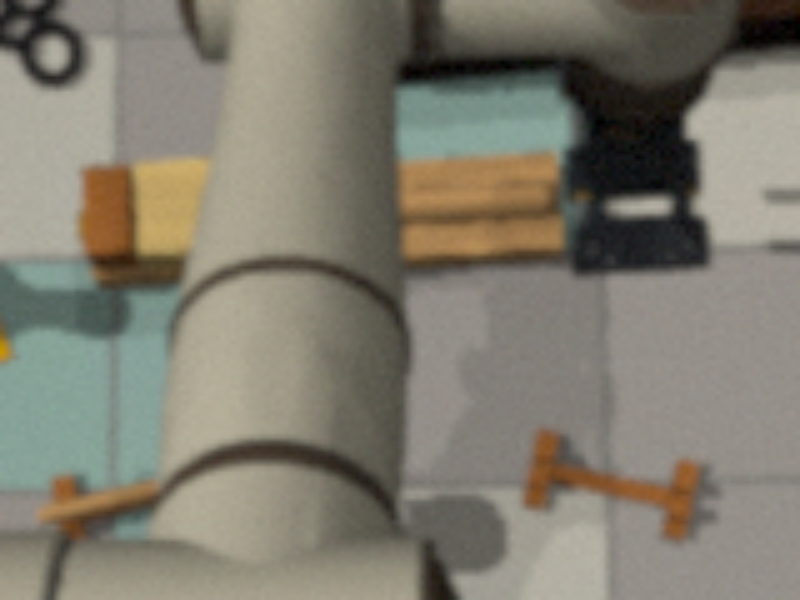

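Emit:
move_arm(increments=[-0.3,0,0,0,0,0,0,-0.3,0,0,0.03,0,0,0,-0.3,0,0,0.05,0,0,0,-0.3,0,0,0.063,0,0,0,-0.3,0,0,0.063,0,0,0,-0.3,0,0,0.063,0,0,0,-0.3,0,0,0.063,0,0,0,-0.3,0,0,0.063,0,0,0])

```text
time_s: 10.65
tcp_pos: [0.6547, -0.166, 0.0482]
ee_rot: [[0.003, -0.999, -0.052], [-0.0, -0.052, 0.999], [-1.0, -0.003, -0.001]]
wrist_force: [-0.1, -0.7, 1.1]
gripper_width: 0.003
```

```bash
python3 snap.py 10;python3 -c "
from h import *
s=r.sense();print(s['tcp_pos'],s['ee_rot'],s['gripper_width'])"
```

```text
[ 0.65450187 -0.1660573   0.04817773] [-0.12 -0.09 -0.39 -0.13  0.1   0.05] [ -0.5  36.   -4.    0.  -49.9   3.5] [-0.05404403 -0.12069643  0.69841337]
[ 0.65429602 -0.16612691  0.04799962] [[ 2.47356767e-03 -9.98662214e-01 -5.16494397e-02]
 [-1.56767719e-04 -5.16499843e-02  9.98665236e-01]
 [-9.99996928e-01 -2.46216908e-03 -2.84317729e-04]] 0.005517577824697609
```

View pics/w10.png

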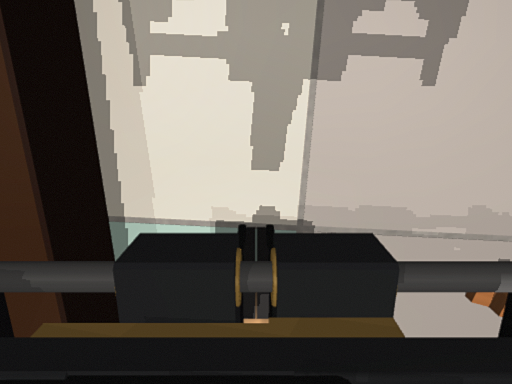

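Emit:
move_arm(increments=[0,0,0,0.0025,0,0,0,0,0,0,0.005,0,0,0,0,0,0,0.005,0,0.006,0,0,0,0,0.005,0,0.012,0,0,0,0,0.005,0,0.018,0,0,0,0,0.005,0,0.022,0,0,0,0,0.005,0,0.025,0,0,0,0,0.005,0,0.028,0,0,0,0,0.005,0,0.031,0,0,0,0,0.005,0,0.034,0,0,0,0,0.005,0,0.034,0,0,0,0,0.005,0,0.034,0])

```text
time_s: 11.75
tcp_pos: [0.6518, -0.1322, 0.0416]
ee_rot: [[0.0, -0.999, -0.051], [0.0, -0.051, 0.999], [-1.0, -0.0, -0.0]]
wrist_force: [-0.4, -0.6, -0.5]
gripper_width: 0.005
```

```bash
cat > st.py <<'E'
from h import *
F=[]
for i in range(3):
    r.capture('top');s=r.sense();F.append(s['wrist_force']);
print(s['time_s'],s['tcp_pos'].round(4),np.mean(F,0).round(2),s['moment'].round(2))
E
python3 st.py; python3 -c "
from h import *
cv2.imwrite('pics/s11.png',cv2.resize(r.capture('scene')[120:280,220:380,::-1],None,fx=4,fy=3.7))"
```

```text
11.9 [ 0.6517 -0.1325  0.0416] [0.28 0.1  0.04] [ 0.02 -0.03 -0.  ]
```

View pics/s11.png

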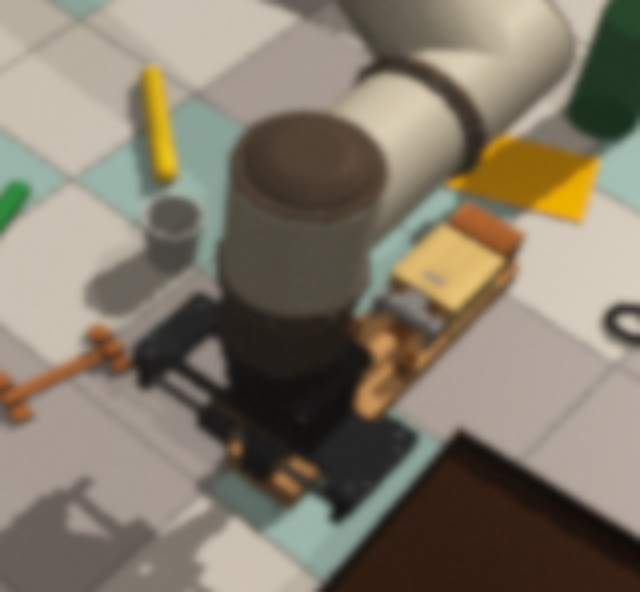

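Emit:
move_arm(increments=[0,0,0,0,0,0.002,0,0,0,0,0,0,0.004,0,0,0,0,0,0,0.006,0,0,0,0,0,0,0.008,0,0,0,0,0,0,0.01,0,0,0,0,0,0,0.012,0,0,0,0,0,0,0.012,0])

```text
time_s: 12.53
tcp_pos: [0.6511, -0.1198, 0.0416]
ee_rot: [[-0.0, -0.999, -0.052], [0.0, -0.052, 0.999], [-1.0, 0.0, 0.0]]
wrist_force: [-0.1, -0.4, 0.3]
gripper_width: 0.004
```

Emit:
move_arm(increments=[0,0,0,0,0,0.001,0,0,0,0,0,0,0.002,0,0,0,0,0,0,0.003,0,0,0,0,0,0,0.004,0])

```text
time_s: 12.87
tcp_pos: [0.6509, -0.1163, 0.0416]
ee_rot: [[0.0, -0.999, -0.051], [-0.0, -0.051, 0.999], [-1.0, -0.0, -0.0]]
wrist_force: [-0.6, 0.2, -0.0]
gripper_width: 0.004
```

Emit:
move_arm(increments=[0,0,0,0,0,0.001,0,0,0,0,0,0,0.002,0,0,0,0,0,0,0.003,0,0,0,0,0,0,0.004,0])

```text
time_s: 13.2
tcp_pos: [0.6507, -0.1123, 0.0415]
ee_rot: [[-0.0, -0.999, -0.051], [0.0, -0.051, 0.999], [-1.0, 0.0, 0.0]]
wrist_force: [-0.3, -0.2, 0.1]
gripper_width: 0.005
```

Emit:
move_arm(increments=[0,0,0,0,0,0.001,0,0,0,0,0,0,0.002,0,0,0,0,0,0,0.003,0,0,0,0,0,0,0.004,0])

```text
time_s: 13.53
tcp_pos: [0.6505, -0.1085, 0.0416]
ee_rot: [[-0.0, -0.999, -0.051], [-0.0, -0.051, 0.999], [-1.0, 0.0, -0.0]]
wrist_force: [-0.5, -2.9, 0.3]
gripper_width: 0.006
```

Emit:
move_arm(increments=[0,0,0,0,0,0.001,0,0,0,0,0,0,0.002,0,0,0,0,0,0,0.003,0,0,0,0,0,0,0.004,0])

```text
time_s: 13.87
tcp_pos: [0.6503, -0.1047, 0.0416]
ee_rot: [[0.0, -0.999, -0.051], [-0.0, -0.051, 0.999], [-1.0, -0.0, -0.0]]
wrist_force: [0.5, -2.8, -0.1]
gripper_width: 0.008
```

```bash
python3 st.py
```

```text
14.0167 [ 0.6503 -0.1042  0.0416] [ 0.3  -2.22  0.06] [-0.68 -0.09  0.05]
```

Emit:
move_arm(increments=[0,0,0,0,0,0.0012,0,0,0,0,0,0,0.0024,0,0,0,0,0,0,0.0036,0,0,0,0,0,0,0.0048,0,0,0,0,0,0,0.006,0,0,0,0,0,0,0.0072,0,0,0,0,0,0,0.0084,0,0,0,0,0,0,0.0096,0,0,0,0,0,0,0.0108,0,0,0,0,0,0,0.012,0])

```text
time_s: 14.85
tcp_pos: [0.6497, -0.0922, 0.0416]
ee_rot: [[0.0, -0.999, -0.051], [-0.0, -0.051, 0.999], [-1.0, -0.0, -0.0]]
wrist_force: [-0.3, -3.6, -0.1]
gripper_width: 0.005
```

```bash
python3 st.py;python3 -c "
from h import *
cv2.imwrite('pics/s12.png',cv2.resize(r.capture('scene')[150:270,260:380,::-1],None,fx=5,fy=5,interpolation=cv2.INTER_CUBIC))"
```

```text
15.0 [ 0.6497 -0.092   0.0415] [ 0.04 -1.99  0.17] [-0.45 -0.16  0.02]
```

View pics/s12.png

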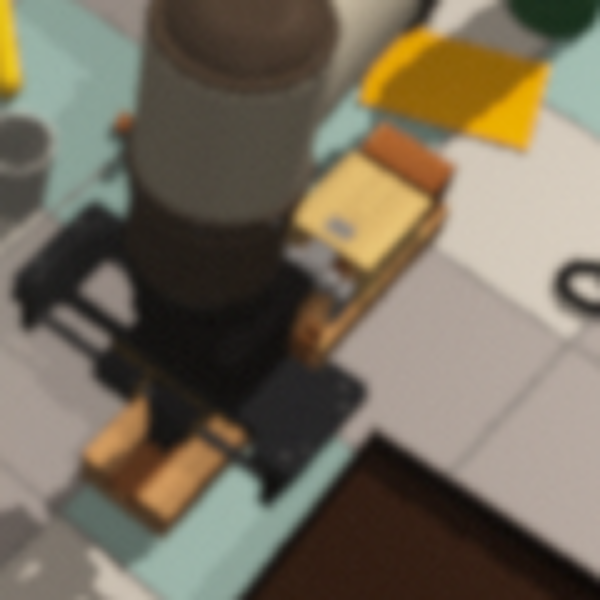

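Emit:
move_arm(increments=[0,0,0,0,0,0.001,0,0,0,0,0,0,0.002,0,0,0,0,0,0,0.003,0,0,0,0,0,0,0.004,0])

```text
time_s: 15.38
tcp_pos: [0.6495, -0.0884, 0.0416]
ee_rot: [[0.0, -0.999, -0.051], [-0.0, -0.051, 0.999], [-1.0, -0.0, -0.0]]
wrist_force: [0.6, -3.7, 0.1]
gripper_width: 0.006
```

Emit:
move_arm(increments=[0,0,0,0,0,0.0008,0,0,0,0,0,0,0.0016,0])

```text
time_s: 15.55
tcp_pos: [0.6494, -0.0868, 0.0416]
ee_rot: [[0.0, -0.999, -0.051], [-0.0, -0.051, 0.999], [-1.0, -0.0, -0.0]]
wrist_force: [1.1, -2.2, 0.6]
gripper_width: 0.005
```

Emit:
move_arm(increments=[0,0,0,0,0,0.0009,0,0,0,0,0,0,0.0018,0])

```text
time_s: 15.72
tcp_pos: [0.6494, -0.0849, 0.0416]
ee_rot: [[0.0, -0.999, -0.051], [-0.0, -0.051, 0.999], [-1.0, -0.0, -0.0]]
wrist_force: [-0.1, -2.9, -0.2]
gripper_width: 0.005
```

Emit:
move_arm(increments=[0,0,0,0,0,0.0009,0,0,0,0,0,0,0.0018,0])

```text
time_s: 15.88
tcp_pos: [0.6492, -0.0831, 0.0416]
ee_rot: [[0.0, -0.999, -0.051], [0.0, -0.051, 0.999], [-1.0, -0.0, 0.0]]
wrist_force: [0.1, -3.1, 0.5]
gripper_width: 0.005
```

Emit:
move_arm(increments=[0,0,0,0,0,0.0009,0,0,0,0,0,0,0.0018,0])

```text
time_s: 16.05
tcp_pos: [0.6492, -0.0813, 0.0416]
ee_rot: [[0.0, -0.999, -0.051], [-0.0, -0.051, 0.999], [-1.0, -0.0, -0.0]]
wrist_force: [1.1, -3.3, 0.7]
gripper_width: 0.007
```

Emit:
move_arm(increments=[0,0,0,0,0,0.0009,0,0,0,0,0,0,0.0018,0])

```text
time_s: 16.22
tcp_pos: [0.649, -0.0795, 0.0416]
ee_rot: [[0.0, -0.999, -0.051], [0.0, -0.051, 0.999], [-1.0, -0.0, 0.0]]
wrist_force: [0.2, -3.1, -1.2]
gripper_width: 0.007
```

Emit:
move_arm(increments=[0,0,0,0,0,0.0009,0,0,0,0,0,0,0.0018,0])

```text
time_s: 16.38
tcp_pos: [0.649, -0.0777, 0.0416]
ee_rot: [[0.0, -0.999, -0.051], [0.0, -0.051, 0.999], [-1.0, -0.0, 0.0]]
wrist_force: [0.4, -3.4, 1.0]
gripper_width: 0.007
```

Emit:
move_arm(increments=[0,0,0,0,0,0.0009,0,0,0,0,0,0,0.0018,0])

```text
time_s: 16.55
tcp_pos: [0.6489, -0.0759, 0.0416]
ee_rot: [[0.0, -0.999, -0.051], [0.0, -0.051, 0.999], [-1.0, -0.0, 0.0]]
wrist_force: [0.9, -2.9, 0.1]
gripper_width: 0.005
```

Emit:
move_arm(increments=[0,0,0,0,0,0.0009,0,0,0,0,0,0,0.0018,0])

```text
time_s: 16.72
tcp_pos: [0.6488, -0.0741, 0.0416]
ee_rot: [[0.0, -0.999, -0.051], [0.0, -0.051, 0.999], [-1.0, -0.0, 0.0]]
wrist_force: [0.6, -2.4, 0.2]
gripper_width: 0.005
```

Emit:
move_arm(increments=[0,0,0,0,0,0.0009,0,0,0,0,0,0,0.0018,0])

```text
time_s: 16.88
tcp_pos: [0.6487, -0.0723, 0.0416]
ee_rot: [[0.0, -0.999, -0.051], [-0.0, -0.051, 0.999], [-1.0, -0.0, -0.0]]
wrist_force: [1.9, -2.7, -0.2]
gripper_width: -0.0
```

Emit:
move_arm(increments=[0,0,0,0,0,0.0009,0,0,0,0,0,0,0.0018,0])

```text
time_s: 17.05
tcp_pos: [0.6486, -0.0705, 0.0416]
ee_rot: [[0.0, -0.999, -0.051], [0.0, -0.051, 0.999], [-1.0, -0.0, 0.0]]
wrist_force: [1.0, -2.4, -0.1]
gripper_width: 0.002
```

Emit:
move_arm(increments=[0,0,0,0,0,0.0009,0,0,0,0,0,0,0.0018,0])

```text
time_s: 17.22
tcp_pos: [0.6485, -0.0687, 0.0416]
ee_rot: [[0.0, -0.999, -0.051], [0.0, -0.051, 0.999], [-1.0, -0.0, 0.0]]
wrist_force: [1.4, -2.1, -0.1]
gripper_width: 0.005
```

Emit:
move_arm(increments=[0,0,0,0,0,0.0009,0,0,0,0,0,0,0.0018,0])

```text
time_s: 17.38
tcp_pos: [0.6484, -0.0669, 0.0416]
ee_rot: [[0.0, -0.999, -0.051], [0.0, -0.051, 0.999], [-1.0, -0.0, 0.0]]
wrist_force: [1.3, -2.6, 0.2]
gripper_width: 0.0
```

Emit:
move_arm(increments=[0,0,0,0,0,0.0009,0,0,0,0,0,0,0.0018,0])

```text
time_s: 17.55
tcp_pos: [0.6483, -0.0655, 0.0416]
ee_rot: [[-0.0, -0.999, -0.051], [-0.001, -0.051, 0.999], [-1.0, 0.0, -0.001]]
wrist_force: [0.8, -5.4, 0.0]
gripper_width: 0.004
```

```bash
python3 st.py
```

```text
17.7 [ 0.6483 -0.0655  0.0416] [ 1.19 -5.12  0.12] [-1.39 -0.31 -0.09]
```

Emit:
move_arm(increments=[0,0,0,0,0,0.0004,0,0,0,0,0,0,0.0004,0])

```text
time_s: 17.87
tcp_pos: [0.6483, -0.0654, 0.0416]
ee_rot: [[-0.0, -0.999, -0.051], [-0.001, -0.051, 0.999], [-1.0, 0.0, -0.001]]
wrist_force: [1.4, -5.6, 0.3]
gripper_width: 0.01
```

```bash
python3 st.py
```

```text
18.0167 [ 0.6483 -0.0654  0.0416] [ 0.99 -5.39  0.36] [-1.62 -0.37 -0.05]
```

Emit:
move_arm(increments=[0,0,0,0,0,0.0005,0,0,0,0,0,0,0.001,0,0,0,0,0,0,0.001,0])

```text
time_s: 18.27
tcp_pos: [0.6482, -0.0649, 0.0417]
ee_rot: [[-0.0, -0.999, -0.051], [-0.001, -0.051, 0.999], [-1.0, 0.0, -0.001]]
wrist_force: [0.4, -7.2, 0.6]
gripper_width: 0.008
```

```bash
python3 st.py
```

```text
18.4167 [ 0.6482 -0.0649  0.0417] [ 1.15 -6.64  0.19] [-2.09 -0.43 -0.02]
```

Emit:
move_arm(increments=[0,0,0,0,0,0.0005,0,0,0,0,0,0,0.0008,0,0,0,0,0,0,0.0008,0])

```text
time_s: 18.67
tcp_pos: [0.6482, -0.0646, 0.0417]
ee_rot: [[-0.0, -0.999, -0.051], [-0.002, -0.051, 0.999], [-1.0, 0.0, -0.002]]
wrist_force: [1.6, -8.2, 0.3]
gripper_width: 0.006
```

```bash
python3 st.py
```

```text
18.8167 [ 0.6482 -0.0646  0.0417] [ 1.58 -8.21  0.2 ] [-2.55 -0.5  -0.04]
```

Emit:
move_arm(increments=[0,0,0,0,0,-0.001,0,0,0,0,0,0,-0.003,0,0,0,0,0,0,-0.008,0,0,0,0,0,0,-0.02,0,0,0,0,-0.01,0,-0.035,0,0,0,0,-0.04,0,-0.04,0,0,0,0,-0.08,0,-0.05,0,0,0,0,-0.12,0,-0.07,0,0,0,0,-0.15,0,-0.1,0,0,0,0,-0.15,0,-0.12,0,0,0,0,-0.15,0,-0.12,0,0,0,0,-0.15,0,-0.12,0])

```text
time_s: 19.82
tcp_pos: [0.6538, -0.1847, 0.1923]
ee_rot: [[0.001, -0.999, -0.048], [0.001, -0.048, 0.999], [-1.0, -0.001, 0.001]]
wrist_force: [-0.7, 0.6, -0.6]
gripper_width: -0.001
```

```bash
python3 snap.py 13; python3 -c "
from h import *
print(r.sense()['time_s'],r.sense()['wrist_force'])
cv2.imwrite('pics/s13.png',cv2.resize(r.capture('scene')[140:260,200:360,::-1],None,fx=5,fy=5,interpolation=cv2.INTER_CUBIC))
cv2.imwrite('pics/t13.png',cv2.resize(r.capture('top')[125:225,165:325,::-1],None,fx=5,fy=5,interpolation=cv2.INTER_CUBIC))"
```

```text
[ 0.6535058  -0.18365282  0.1912795 ] [ 1.62  0.65 -1.16  0.2   0.16 -0.08] [ -2.1  28.8   5.7  -0.1 -66.9   5. ] [ 0.31931521 -0.08072122 -0.31332013]
19.9167 [-1.41714844  0.41082563 -0.68024222]
```

View pics/s13.png

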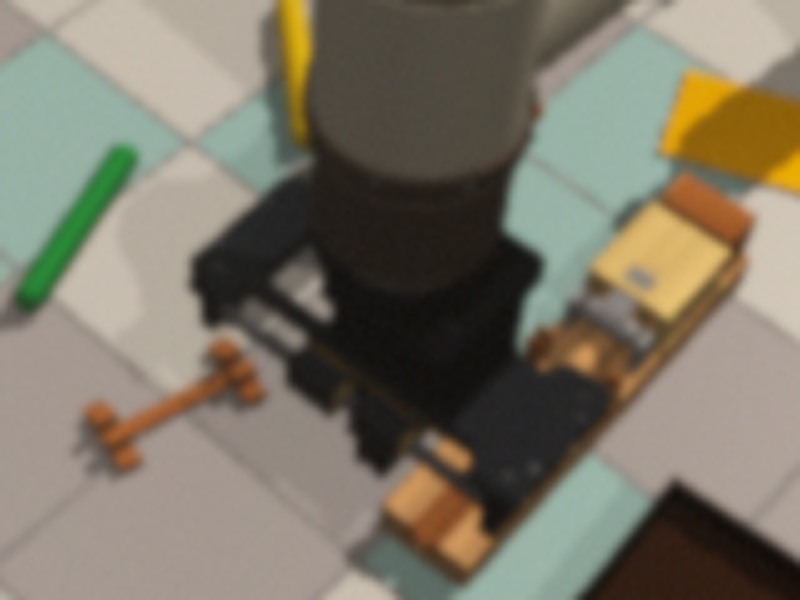

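View pics/t13.png

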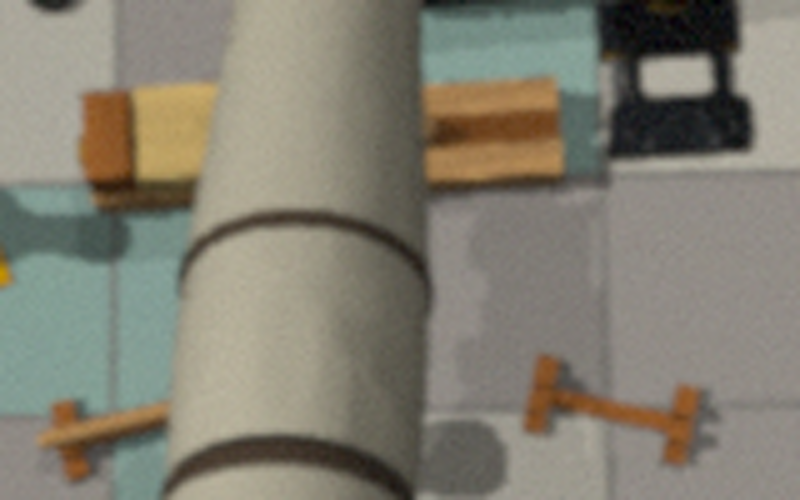

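View pics/w13.png

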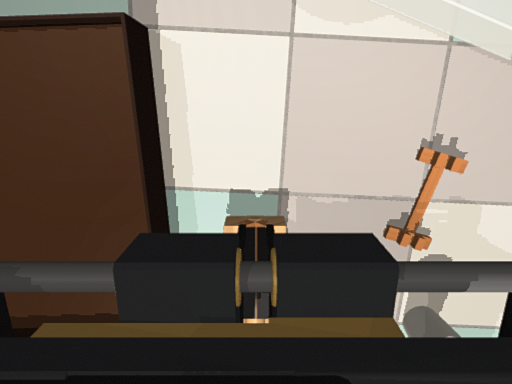

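Emit:
move_arm(increments=[0,0,0,-0.04,0,0.02,0,0,0,0,-0.08,0.02,0.05,0,0,0,0,-0.11,0.05,0.08,0,0,0,0,-0.11,0.08,0.11,0,0,0,0,-0.11,0.1,0.13,0,0,0,0,-0.11,0.1,0.13,0,0,0,0,-0.11,0.1,0.13,0,0,0,0,-0.11,0.1,0.13,0])

```text
time_s: 20.68
tcp_pos: [0.5477, -0.0572, 0.3017]
ee_rot: [[0.0, -0.999, -0.054], [-0.0, -0.054, 0.999], [-1.0, -0.0, -0.0]]
wrist_force: [0.9, -0.2, -0.2]
gripper_width: 0.002
```

```bash
python3 snap.py 14; python3 -c "
from h import *
t=cv2.imread('pics/w14.png');cv2.imwrite('pics/w14z.png',cv2.resize(t[60:240,80:280],None,fx=3.3,fy=3.3,interpolation=cv2.INTER_CUBIC))
cv2.imwrite('pics/s14.png',r.capture('scene')[:,:,::-1])"
```

```text
[ 0.54808131 -0.05775386  0.30120492] [-1.03  1.48  0.63  0.01 -0.02 -0.03] [ 10.8  12.4  -3.1   0.  -74.5  -7.8] [-0.04368278 -0.63283937 -0.83419139]
```

View pics/w14.png

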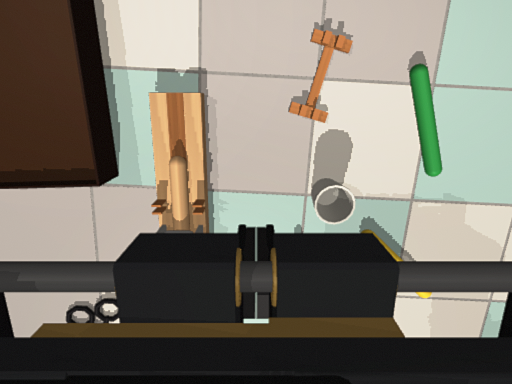

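View pics/w14z.png

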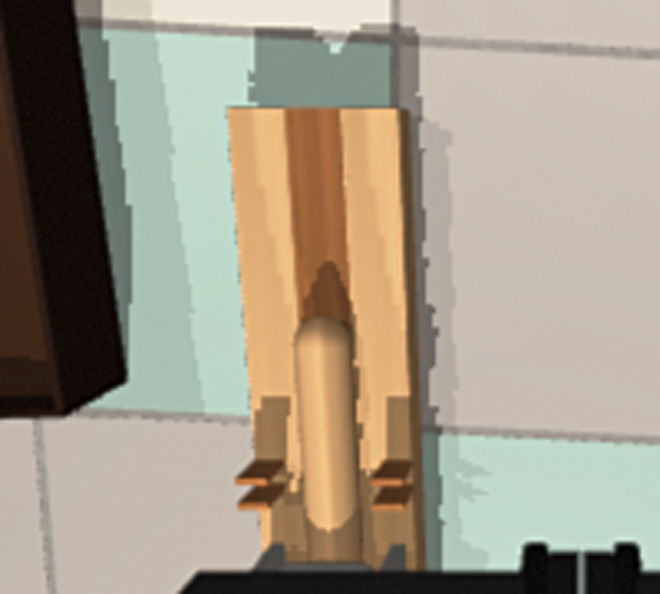

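View pics/s14.png

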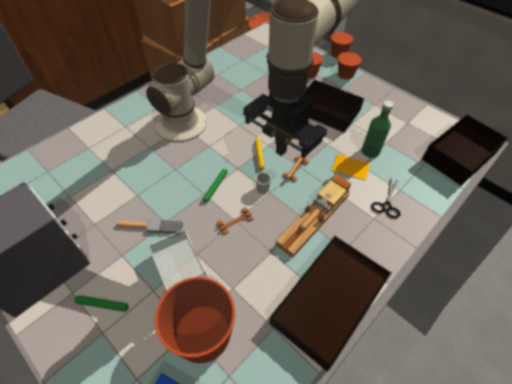

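Run:
```python
from h import *
d=np.load('w14.npz');p,R=d['p'],d['R']
f=lambda u,v:((u+.5)/3.3-.5+80,(v+.5)/3.3-.5+60)
T=plane('wrist',f(324,317),.036,p,R);E=plane('wrist',f(318,107),.03,p,R)
print(T,E,'tail guide x',-150+1000*(T-E)[1]/.999)
for u in((178,40),): pass
a=cv2.imread('pics/scene0.png');b=cv2.imread('pics/s14.png')
g=cv2.absdiff(a,b).max(2)
for nm,(x,y,w,h) in dict(cup=(254,170,20,25),pot=(155,275,85,90),bottle=(362,98,32,60),thin=(282,152,30,30)).items():print(nm,(g[y:y+h,x:x+w]>30).mean())
cv2.imwrite('pics/s14z.png',cv2.resize(b[140:260,230:360],None,fx=5,fy=5,interpolation=cv2.INTER_CUBIC))
```

```text
[ 0.64770995 -0.05489029  0.036     ] [ 0.65046236 -0.13261395  0.03      ] tail guide x -72.19854289575743
cup 0.0
pot 0.0
bottle 0.0
thin 0.06333333333333334
```

View pics/s14z.png

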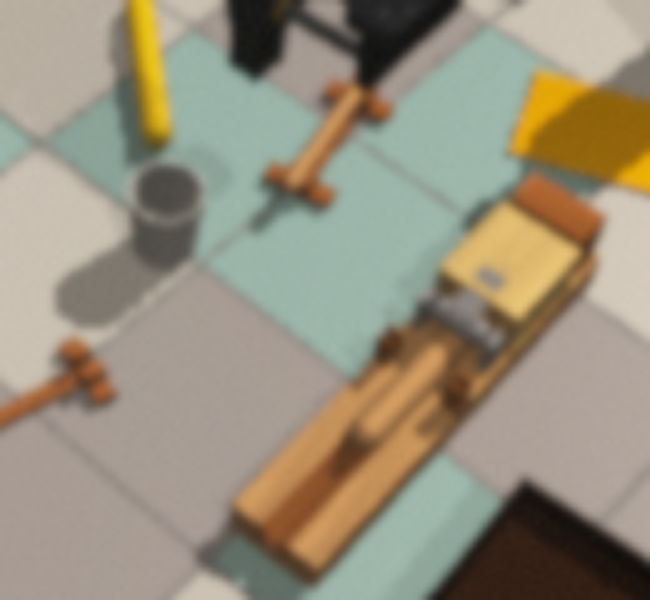

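```bash
python3 -c "
from station import r
print(r.finish_job())"
```

```text
the job is handed in; nothing more can be done
None
```

The thick stake is in the sawing guide, pushed under the clip and into the hood until it rested against the stop pin. I handed the job in at about 21 s of the 58 s allowed.

**What I did**
- I took the stake from its rest, laid it in the open groove with its middle at about guide x = -75 mm and let go. Then I pushed its tail with closed fingers.
- Past the clip the drag measured about 2.5 to 3.5 N. The stop showed as a rise to about 5 N with the arm slowing.
- I then pushed in small steps to 8.2 N in total, which puts roughly 5.5 N on the pin, under the 12 N limit, before backing off slowly.

**Last checks**
- **Stake position:** the tail is at guide x ≈ -72 mm, so the leading end is at about 78 mm, inside the 58 to 98 mm range for the pin tip. It agrees with the last pushed position to within about 1 mm, so I saw no spring-back.
- **Bystanders:** the cup, bottle and flowerpot look unchanged from the first scene picture. About 6% of the pixels around the thin stake differ. I put that down to the gripper and its shadow beside it, because the stake itself is still on its rest.
- **Robot:** the arm is clear, with the gripper about 0.3 m up and about zero wrist force.

**Disagreements:** the top and wrist cameras differed by about 6 to 7 mm on the stake's start position. I used the closer wrist views for the grasp. The contact with the pin was judged by force and position only, because the hood hides it.

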